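Draw out the extending crumb brush and hold it ready

TASK

Get the crumb brush with the telescoping handle ready for the high shelves: squeeze in the release button in the side of its handle and draw the handle up past the first stop to the second, leaving the brush head standing in its pot until the handle is fully out. Then lift the extended brush straight up out of the pot and finish while still holding it there, upright in the air just above the pot and clear of it. Grip the thin plastic handle gently, no harder than about 30 N, and leave the other things on the counter undisturbed.

Things in the scene. Friction and masses are not known exactly. Their poses are not given: they have to be found in the camera images.
- button_face (a point): Centre of the outer face of the release button, a ribbed black key 14 mm wide, 24 mm tall, standing 6 mm proud of one flat side of the off-white handle, 27 mm below the handle's top. Local x points out of that side (the handle's axis lies 20 mm behind this point), z up along the handle. The key is pushed in along minus x.
- handle_grip (a point): Point on the axis of the telescoping handle, level with the button. Handle: straight off-white plastic sleeve 140 mm long, 28 mm thick along local x (34 mm over the button when out, 29 mm when in), 26 mm along y; top 27 mm above this point, lower end 113 mm below; 90 g. Local x points to the button's side, z up the handle. Jaws closing along x here squeeze the button.
- handle (a joint): How far the handle is drawn out of the brush, m: 0 closed; the catch holds at 0, at the first stop 0.040 and at the second stop 0.080, also the end of its travel. With the button in it slides with about 0.6 N of friction; with the button out the catch locks it (about 1.5 mm of play) and pulling lifts the whole brush.
- release_button (a joint): How far the release button is pressed in, in m: 0 out, 0.005 fully in; the catch is free from about 0.003. Sprung: about 2 N to start, 4.5 N fully in; it comes out again when let go, and the catch then drops in at the next stop.
- brush: The telescoping crumb brush (round bristle head, steel ferrule, aluminium inner tube; the handle rides on it); it stands loose, head down, in its pot, 200 mm tall closed (280 drawn out). Origin at the centre of the underside of the bristle head; z along the handle, upward when it stands. Head 54 mm in diameter, 34 mm tall. About 0.3 kg without the handle (may be 20 percent off).
- pot: White ceramic pot of the telescoping brush, fixed to the counter: origin at the centre of its underside, outside diameter 69 mm (72 mm at the rim), 50 mm tall, inside diameter about 61 mm, inner floor 6 mm up. The brush head stands on that floor.
- plain_brush: Another crumb brush with the same head but a shorter one-piece off-white handle and no button, standing in a pot of its own, top 163 mm above the counter; to be left alone. Origin at the underside of its head.
- jam_jar: Small jar of red jam with a brass lid, 62 mm in diameter, 68 mm tall; origin at the centre of its underside; to be left alone.
- honey_jar: Jar of honey with a brass lid, 68 mm in diameter, 80 mm tall; origin at the centre of its underside; to be left alone.
- soup_can: Soup tin, 69 mm in diameter, 101 mm tall; origin at the centre of its underside; to be left alone.
- tongs: Black plastic bread tongs lying on the counter, about 230 mm long, 26 mm tall; origin at the middle of their underside, x towards the tips; to be left alone.
- coffee_mug: White mug, 80 mm in diameter, 92 mm tall, origin at the centre of its underside; to be left alone.
- dip_bowl: Small blue bowl, 96 mm in diameter, 40 mm tall, origin at the centre of its underside; to be left alone.

How it is judged:
By the outcome, as a careful person would: the job done as asked, in the order asked, and still so for the second after the job is handed in, while the arm keeps its last pose, push and grip.
It also fails if it takes over 32 s, if anything falls off the work surface, if the arm or the gripper's body presses on something with over 40 N, if the wrist force passes 120 N, or if a joint passes its speed limit or range.

ROBOT

A 6-joint arm with a two-finger parallel gripper is mounted at the origin on the work surface. World frame = base frame: x ahead of the robot, y to its left, z up, the work surface at z = 0. Lengths are in m, angles in rad, forces in N, time in s.
With the tool pointing down it reaches from about 0.225 to 0.875 m from the base axis. Payload 3.4 kg.
Tool frame: the origin (TCP) lies on the centre line of the jaws, within the pads' length; the fingertips stand 11 mm ahead of it and the grasp point (between the pads) lies 8 mm behind it; z points along the fingers, y is the line along which they close (so a half turn about z gives the same grasp; the last joint's range is limited). The gripper opens to 85 mm and grips with 20 to 120 N. Pads are 22 mm wide; open, the fingers measure 114 mm over their backs; the gripper's body (76 mm by 85 mm) begins 54 mm behind the grasp point. The pads swing forward as they close: fully open they stand 13 mm farther back than shut.
Start: joints at [-1.254, 0.276, 1.505, -0, 1.361, -0.121], TCP at [0.244, -0.521, 0.242] pointing down, gripper open.
Joint ranges: [-2.89, 2.89], [-0.75, 2.08], [0.22, 2.7], [-1.18, 4.32], [0.11, 2.71], [-2.7, 2.7]. Speed limits (rad/s): [2.57, 2.57, 3.14, 3.14, 3.14, 3.14].

INTERFACE

Orientations are given as a unit quaternion [w, x, y, z].
In Python, from rig import manip, eyes, job gives the robot as it stands.
- The arm moves only by the tool drive_tool, never from a script. Its argument "rows" is a list of rows, each a list of 3 entries, a list of its own where there are three numbers: the turn, a rotation vector about the world's x, y, z in rad, then the shift along the world's x, y, z in cm, then the finger opening in cm, from 0 to 8.54. A call has 1 to 8 rows; each row shifts and turns the commanded pose from where the row before left it; what a row does not reach is not made up. A row lasts 1/8 s, in which the tool goes at most 62.5 mm and 10.7 degrees, less where a joint would pass 70% of its speed; a pose out of reach is approached as far as the arm can. A call is refused whole if a number of a shift passes 6.25 or a number of a turn 0.188, either way. A call with a gripper value outside its range is refused whole. The fingers move at their own pace and stop on an object; "force" is the grip in N (left out, the last holds). Time passes only in rows, so rows that do not move let the fingers close. It gives the time, the measured TCP pose, the force, the opening and the grip force at its end, in the units of the state.
- manip.get_state(): the state, without advancing time (a new reading comes with each control period).
- eyes.get_image(name): name is "side" or "top"; returns the picture (384x512x3 uint8, red, green, blue); there is no depth.
- eyes.get_calibration(name): a dict with "camera_matrix" (3x3 intrinsics, pixels), "view" (4x4, takes a point from world to camera coordinates). Camera axes: x right, y up, looking along -z (the intrinsics and any distortion apply to the point x, -y, -z); pixel columns grow to the right and rows downward; lengths in m; the calibration is good to about 2 mm. A picture is of the moment at which its call begins. get_calibration takes no time and is no camera call.
- job.sign_off(): hands the job in; it is judged then, once.
The state is a dict: "clock": time; "qpos": joint angles; "qd": joint speeds; "effort": joint torques, N m; "position": TCP position; "ee_rot": TCP orientation; "contact_force": force on the tool from outside, world axes, zero at the start; "moment": the same for the moment, N m; "width": finger opening in m; "gripper_force": force on a finger pad.
Only numpy, scipy, OpenCV 4.12 (cv2) and the standard library are available. Lean on these libraries where they do the work, as an engineer would, in place of code of your own. Each camera call takes 0.05 s, during which the arm holds its last target. There are 200 camera calls.

## Working session

There is one attempt and no reset: what is moved stays moved. The work goes in short steps, Python scripts to look and compute and a tool call to move; the robot and the scene stay as the last step left them, time stands still between calls to the robot, and variables do not carry over. Pictures are saved under pics/ and viewed, at most 10 in all, crops included, and the job is handed in when it is done.

Besides the shell and the picture viewer there is one more tool, called after "Emit:" by a JSON object that holds its "method" and its "body". drive_tool: Moves the arm, as the interface text tells. Its arguments: {"type":"object","properties":{"rows":{"type":"array"},"force":{"type":"number"}},"required":["rows"]}

```bash
mkdir -p pics
python3 - <<'E'
from rig import manip, eyes, job
import cv2, numpy as np
np.set_printoptions(precision=4,suppress=True)
for n in("top","side"):
    im=eyes.get_image(n); cv2.imwrite(f"pics/{n}0.png",im[:,:,::-1])
    c=eyes.get_calibration(n); print(n,{k:np.array(v) for k,v in c.items()})
print(manip.get_state())
E
```

```text
top {'camera_matrix': array([[495.7641,   0.    , 259.4352],
       [  0.    , 495.7641, 198.1515],
       [  0.    ,   0.    ,   1.    ]]), 'view': array([[ 0.0125, -0.9994, -0.0314,  0.0046],
       [ 0.9883,  0.0076,  0.1523, -0.5372],
       [-0.1519, -0.0329,  0.9878, -1.1881],
       [ 0.    ,  0.    ,  0.    ,  1.    ]])}
side {'camera_matrix': array([[471.626 ,   0.    , 254.5983],
       [  0.    , 471.626 , 190.0975],
       [  0.    ,   0.    ,   1.    ]]), 'view': array([[-0.9929, -0.1187,  0.0021,  0.5194],
       [ 0.0692, -0.5644,  0.8226, -0.1686],
       [-0.0964,  0.8169,  0.5687, -1.3956],
       [ 0.    ,  0.    ,  0.    ,  1.    ]])}
{'clock': 0.1, 'qpos': array([-1.254 ,  0.2765,  1.506 ,  0.    ,  1.3607, -0.121 ]), 'qd': array([-0.0007,  0.0002, -0.0031, -0.0015, -0.0017, -0.0001]), 'effort': array([  0.001 , -41.7699, -24.6407,  -0.0003,   0.0059,   0.    ]), 'position': array([ 0.2436, -0.5203,  0.2415]), 'ee_rot': array([-0.0008,  0.9761,  0.2171, -0.0001]), 'contact_force': array([-0.1955, -0.1057,  0.1815]), 'moment': array([-0.0179, -0.0035,  0.0053]), 'gripper_force': 0.0, 'width': 0.08517728425542026}
```

View pics/top0.png

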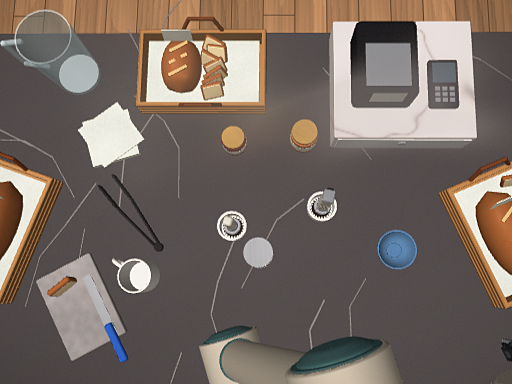

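View pics/side0.png

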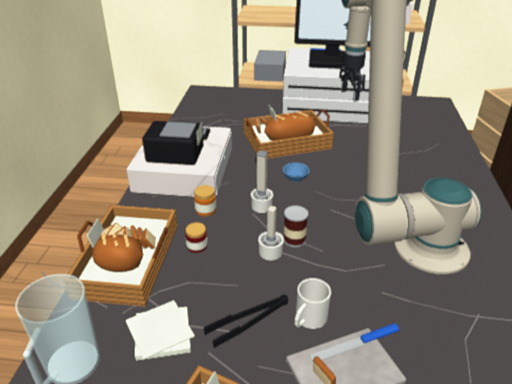

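The top view shows the two pots: the taller brush is at about (322,205) and the plain brush with the shorter handle at (231,226). In the side view they are at (261,180) and (270,235). I need close-ups to find the button.

Run:
```python
import cv2, numpy as np
a=cv2.imread("pics/top0.png")[178:233,290:355]; b=cv2.imread("pics/side0.png")[140:225,235:290]
a=cv2.resize(a,None,fx=6,fy=6,interpolation=cv2.INTER_CUBIC); b=cv2.resize(b,None,fx=6,fy=6,interpolation=cv2.INTER_CUBIC)
o=np.zeros((510,390+330,3),np.uint8); o[:330,:390]=a; o[:,390:]=b
cv2.imwrite("pics/crop0.png",o)
```

```text
(no output)
```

View pics/crop0.png

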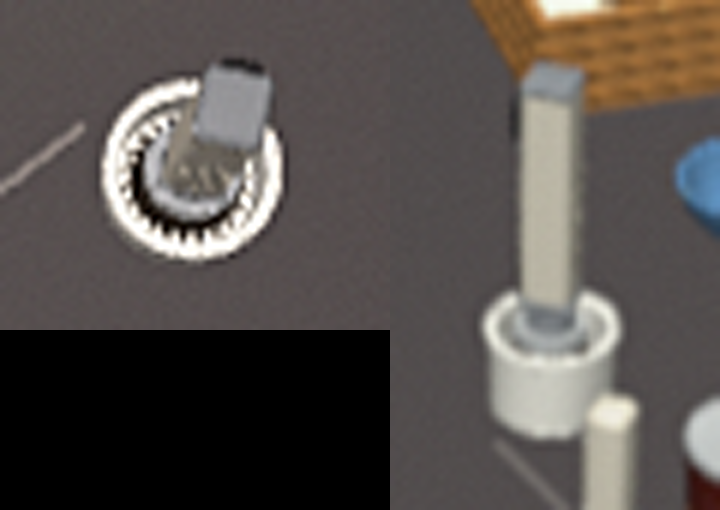

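The crop shows the handle's grey top face in the top view, with corners at about crop (205,68), (272,75), (262,148) and (193,130). The black button is on the upper edge, so it faces roughly world +x. The side view agrees, with the button at the left edge.

```bash
cat > h.py <<'E'
import numpy as np, cv2
from rig import manip, eyes, job
np.set_printoptions(precision=4,suppress=True)
def ray(n,uv):
    c=eyes.get_calibration(n); K=np.array(c["camera_matrix"]);V=np.array(c["view"]);R,t=V[:3,:3],V[:3,3]
    d=np.linalg.inv(K)@[uv[0],uv[1],1]; return -R.T@t, R.T@(d*[1,-1,-1])
def onz(n,uv,z):
    o,d=ray(n,uv); return o+d*(z-o[2])/d[2]
def proj(n,p):
    c=eyes.get_calibration(n); K=np.array(c["camera_matrix"]);V=np.array(c["view"])
    q=K@((V[:3,:3]@p+V[:3,3])*[1,-1,-1]); return q[:2]/q[2]
E
python3 - <<'E'
from h import *
T=lambda x,y:(290+(x+.5)/6-.5,178+(y+.5)/6-.5)
S=lambda x,y:(235+(x-390+.5)/6-.5,140+(y+.5)/6-.5)
P=[onz("top",T(*c),.206)[:2] for c in[(205,68),(272,75),(262,148),(193,130)]]
print(np.array(P),np.mean(P,0))
print("rim",onz("top",T(192,168),.05)[:2])
print("side rim",onz("side",S(552,333),.05)[:2])
P=[onz("side",S(*c),.206)[:2] for c in[(537,65),(585,70),(578,100),(525,97)]]
print(np.array(P),np.mean(P,0))
a=cv2.imread("pics/top0.png").astype(int)
# button pixels & grey top mask
sub=a[184:210,316:342]; 
m=((sub.max(2)-sub.min(2)<22)&(sub.mean(2)>115)&(sub.mean(2)<175)&(sub[:,:,0]>=sub[:,:,2])).astype(np.uint8)
cs,_=cv2.findContours(m,cv2.RETR_EXTERNAL,cv2.CHAIN_APPROX_NONE); c=max(cs,key=cv2.contourArea)
r=cv2.minAreaRect(c); print(r, onz("top",np.array(r[0])+[316,184],.206))
E
```

```text
[[ 0.5329 -0.1329]
 [ 0.5305 -0.1567]
 [ 0.5042 -0.1529]
 [ 0.5105 -0.1285]] [ 0.5195 -0.1427]
rim [ 0.5186 -0.1426]
side rim [ 0.5165 -0.1339]
[[ 0.5276 -0.1502]
 [ 0.5027 -0.1482]
 [ 0.5032 -0.1177]
 [ 0.53   -0.1174]] [ 0.5159 -0.1334]
((12.382353782653809, 11.470588684082031), (11.156637191772461, 11.399173736572266), 14.03624439239502) [ 0.5188 -0.1427  0.206 ]
```

Emit:
{"method": "drive_tool", "body": {"rows": [[[0,0,0.12],[3,4.2,0.6],8.5],[[0,0,0.12],[3,4.2,0.6],8.5],[[0,0,0.12],[3,4.2,0.6],8.5],[[0,0,0.12],[3,4.2,0.6],8.5],[[0,0,0.12],[3,4.2,0.6],8.5],[[0,0,0.12],[3,4.2,0.6],8.5],[[0,0,0.12],[3,4.2,0.6],8.5],[[0,0,0.12],[3,4.2,0.6],8.5]], "force": 25}}

```text
clock: 1.1
position: [0.4844, -0.1832, 0.2902]
ee_rot: [-0.0, 0.764, 0.645, -0.0]
contact_force: [-0.1, -0.6, -0.5]
width: 0.0851
gripper_force: 0.0
```

Emit:
{"method": "drive_tool", "body": {"rows": [[[0,0,0],[1.1,1.4,0],8.5],[[0,0,0],[1.1,1.4,0],8.5],[[0,0,0],[1.1,1.4,0],8.5],[[0,0,0],[0,0,-2],8.5],[[0,0,0],[0,0,-2],8.5],[[0,0,0],[0,0,0],8.5]]}}

```text
clock: 1.85
position: [0.5157, -0.1428, 0.2487]
ee_rot: [-0.002, 0.766, 0.643, -0.001]
contact_force: [0.1, 0.6, -0.3]
width: 0.0851
gripper_force: 0.0
```

Run:
```python
from h import *
s=manip.get_state(); print(s["position"],s["ee_rot"])
b=eyes.get_image("side")[:,:,::-1]; cv2.imwrite("pics/side1.png",b)
cv2.imwrite("pics/c1.png",cv2.resize(b[100:220,215:315],None,fx=5,fy=5,interpolation=cv2.INTER_CUBIC))
p=np.array([.518,-.141,.206]);print(proj("side",p),proj("side",p-[0,0,.1]),proj("side",s["position"]))
```

```text
[ 0.5157 -0.1428  0.2487] [-0.0017  0.7659  0.6429 -0.001 ]
[261.8653 152.1052] [261.5233 179.3997] [262.8319 139.549 ]
```

View pics/c1.png

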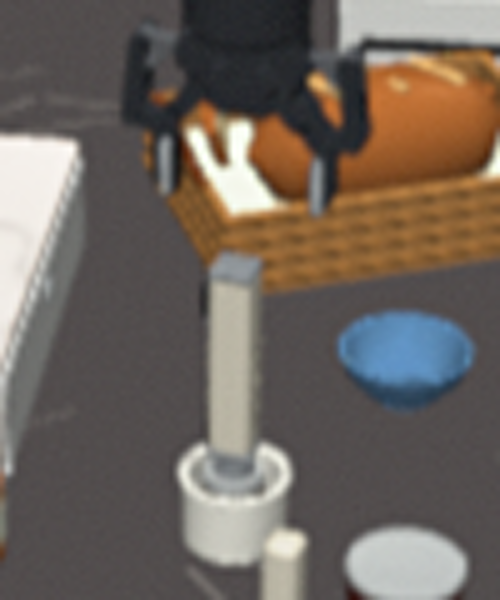

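Emit:
{"method": "drive_tool", "body": {"rows": [[[0,0,0],[0.2,0.2,0],8.5],[[0,0,0],[0,0,-2],8.5],[[0,0,0],[0,0,-2],8.5],[[0,0,0],[0,0,-2],8.5],[[0,0,0],[0,0,-1.8],8.5],[[0,0,0],[0,0,0],5],[[0,0,0],[0,0,0],5],[[0,0,0],[0,0,0],5]]}}

```text
clock: 2.9
position: [0.5195, -0.1411, 0.1735]
ee_rot: [0.001, 0.766, 0.643, 0.001]
contact_force: [0.5, -0.4, 0.6]
width: 0.05
gripper_force: 0.0
```

Run:
```python
from h import *
s=manip.get_state(); print(s["position"],s["ee_rot"],s["width"])
b=eyes.get_image("side")[:,:,::-1]; cv2.imwrite("pics/side2.png",b)
cv2.imwrite("pics/c2.png",cv2.resize(b[120:205,225:305],None,fx=7,fy=7,interpolation=cv2.INTER_CUBIC))
```

```text
[ 0.5195 -0.1411  0.1735] [0.0011 0.7656 0.6434 0.0006] 0.05003539281941269
```

View pics/c2.png

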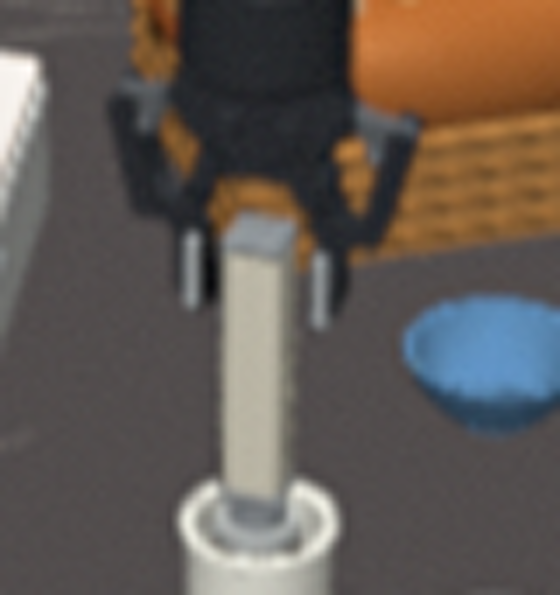

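The jaws sit evenly either side of the handle, with pads at about crop x 203 and 312 and the handle at 222–293. They are level with the button, so I'm closing gently.

Emit:
{"method": "drive_tool", "body": {"rows": [[[0,0,0],[0,0,0],3.8],[[0,0,0],[0,0,0],3.3],[[0,0,0],[0,0,0],3.0],[[0,0,0],[0,0,0],2.5],[[0,0,0],[0,0,0],2.5],[[0,0,0],[0,0,0],2.5]], "force": 25}}

```text
clock: 3.7
position: [0.5196, -0.141, 0.173]
ee_rot: [0.001, 0.766, 0.643, 0.001]
contact_force: [2.3, -0.6, 4.9]
width: 0.0284
gripper_force: 24.7
```

Emit:
{"method": "drive_tool", "body": {"rows": [[[0,0,0],[0,0,0.3],2.5],[[0,0,0],[0,0,0.5],2.5],[[0,0,0],[0,0,0.6],2.5],[[0,0,0],[0,0,0.6],2.5],[[0,0,0],[0,0,0],2.5]]}}

```text
clock: 4.32
position: [0.5183, -0.1407, 0.1928]
ee_rot: [-0.0, 0.766, 0.643, -0.0]
contact_force: [0.4, 0.4, -0.1]
width: 0.0285
gripper_force: 24.8
```

Run:
```python
from h import *
s=manip.get_state(); print(s["position"],s["contact_force"],s["width"])
b=eyes.get_image("side")[:,:,::-1]; cv2.imwrite("pics/side3.png",b)
cv2.imwrite("pics/c3.png",cv2.resize(b[120:220,225:305],None,fx=6,fy=6,interpolation=cv2.INTER_CUBIC))
```

```text
[ 0.5183 -0.1407  0.1928] [ 0.4164  0.4337 -0.0868] 0.028540827654130786
```

View pics/c3.png

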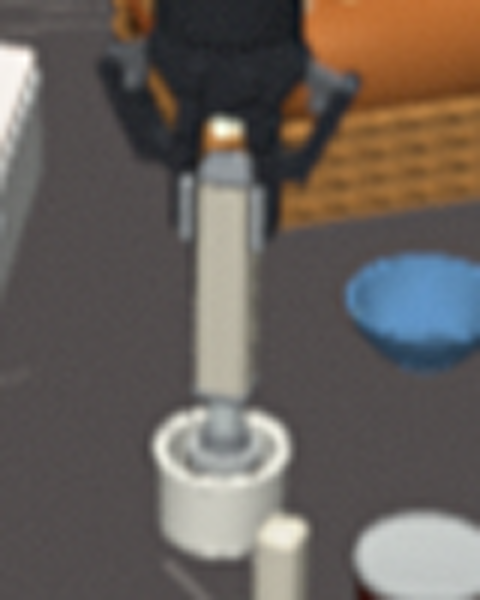

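The handle is sliding: its lower end is at crop row 395, with the inner tube showing below it and the head still in the pot. The force reads about 0, so the brush isn't being lifted.

Emit:
{"method": "drive_tool", "body": {"rows": [[[0,0,0],[0,0,0.6],2.5],[[0,0,0],[0,0,1.0],2.5],[[0,0,0],[0,0,1.0],2.5],[[0,0,0],[0,0,1.0],2.5],[[0,0,0],[0,0,1.0],2.5],[[0,0,0],[0,0,0.7],2.5],[[0,0,0],[0,0,0.3],2.5],[[0,0,0],[0,0,0],2.5]]}}

```text
clock: 5.38
position: [0.5187, -0.1408, 0.2485]
ee_rot: [0.0, 0.766, 0.643, -0.0]
contact_force: [-0.7, 0.5, -1.1]
width: 0.0284
gripper_force: 24.9
```

Emit:
{"method": "drive_tool", "body": {"rows": [[[0,0,0],[0,0,0.2],2.5],[[0,0,0],[0,0,0.1],2.5],[[0,0,0],[0,0,0.1],2.5],[[0,0,0],[0,0,0.1],2.5],[[0,0,0],[0,0,0],2.5],[[0,0,0],[0,0,0],2.5]]}}

```text
clock: 6.12
position: [0.5191, -0.1407, 0.2531]
ee_rot: [0.0, 0.766, 0.643, 0.0]
contact_force: [0.2, 0.9, -4.6]
width: 0.0279
gripper_force: 25.1
```

The full weight (-4.6 N) came on at 80 mm of draw, so the handle is at its end stop. Next is the straight lift.

Emit:
{"method": "drive_tool", "body": {"rows": [[[0,0,0],[0,0,0.4],2.5],[[0,0,0],[0,0,0.8],2.5],[[0,0,0],[0,0,1.2],2.5],[[0,0,0],[0,0,1.4],2.5],[[0,0,0],[0,0,1.4],2.5],[[0,0,0],[0,0,1.0],2.5],[[0,0,0],[0,0,0.5],2.5],[[0,0,0],[0,0,0],2.5]]}}

```text
clock: 7.12
position: [0.5188, -0.1408, 0.3205]
ee_rot: [0.0, 0.766, 0.643, 0.0]
contact_force: [-0.2, -0.6, -4.6]
width: 0.0282
gripper_force: 25.1
```

Run:
```python
from h import *
s=manip.get_state(); print(s["position"],s["contact_force"],s["width"],s["gripper_force"])
b=eyes.get_image("side")[:,:,::-1]; cv2.imwrite("pics/side4.png",b)
cv2.imwrite("pics/c4.png",cv2.resize(b[90:220,205:325],None,fx=4.5,fy=4.5,interpolation=cv2.INTER_CUBIC))
print(proj("side",[.5185,-.141,.286+.067]),proj("side",[.5185,-.141,.006+.067]))
```

```text
[ 0.5188 -0.1408  0.3205] [-0.1725 -0.5737 -4.645 ] 0.028163841045566768 25.0572270970725
[262.2475 107.8292] [261.2617 187.9478]
```

View pics/c4.png

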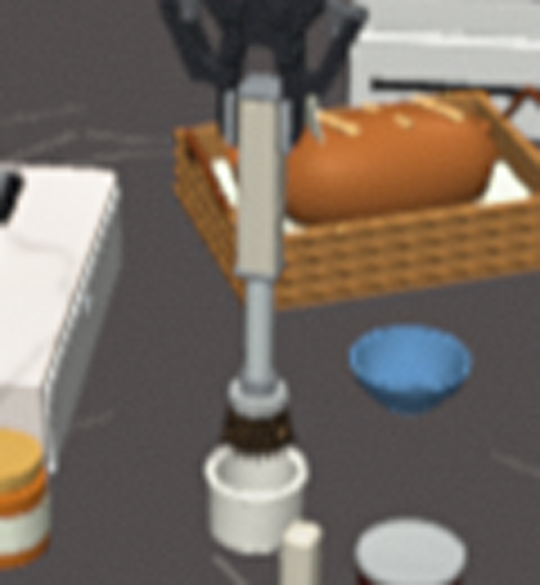

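The brush hangs upright and fully extended. Its top is at crop (262,85) and the bristle bottom at row 452, about 2 cm above the pot rim. The neighbouring things in view haven't moved.

```bash
python3 -c "
from rig import job
print(job.sign_off())"
```

```text
the job is handed in; nothing more can be done
None
```

The job is handed in: the handle was drawn the full 80 mm to the second stop before the brush left its pot, and the arm now holds it upright about 2 cm above the pot at a 25 N grip, with the button still squeezed in and the nearby things undisturbed in the last side view.

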